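# Empty the last beads out of the tilting shaker

### The arm

A 6-joint arm with a two-finger parallel gripper is mounted at the origin on the work surface. World frame = base frame: x ahead of the robot, y to its left, z up, the work surface at z = 0. Lengths are in m, angles in degrees, forces in N, time in s.
With the tool pointing down it reaches from about 0.35 to 0.925 m from the base axis. Payload 6.4 kg.
Tool frame: the origin (TCP) lies midway between the tips of the shut fingers; the grasp point (between the pads) lies bot.grasp_offset behind it (bot.grasp_offset is the distance from the TCP to the grasp point, in m); z points along the fingers, x is the direction in which the jaws open and shut, and the axes are right-handed (so a half turn about z gives the same grasp; the last joint's range is limited). The gripper opens to 85 mm and grips with 20 to 120 N. Pads are 22 mm wide; open, the fingers measure 114 mm over their backs; the gripper's body (76 mm by 85 mm) begins 54 mm behind the grasp point. The pads swing forward as they close: fully open they stand 13 mm farther back than shut.
Start: joints at [-81.996, 14.043, 89.255, -0, 76.702, -9.975], TCP at [0.201, -0.618, 0.231] pointing down, gripper open.
Joint ranges: [-179.41, 179.41], [-58.25, 129.5], [7.25, 145.43], [-54.29, 234.29], [11.92, 165.04], [-157.13, 157.13]. Speed limits (degrees/s): [147.25, 147.25, 180, 180, 180, 180].

### API

Orientations are given as a 3x3 rotation matrix whose columns are the frame's x, y, z axes.
In Python, from workcell import get_state, eyes, bot gives the robot as it stands.
- The arm moves only by the tool move_arm, never from a script. Its arguments are lists of equal length, an entry for each row: "slide": the shift along the world's x, y, z in cm, a list of three; "angular": the turn, a rotation vector about the world's x, y, z in rad, a list of three; "grip": the finger opening in cm, from 0 to 8.54. In form: {"slide": [[dx, dy, dz], ...], "angular": [[wx, wy, wz], ...], "grip": [grip, ...]}. A call has 1 to 12 rows; each row shifts and turns the pose as measured when the row begins; what a row does not reach is not made up. A row lasts 1/8 s, in which the tool goes at most 62.5 mm and 10.7 degrees, less where a joint would pass 70% of its speed; a pose out of reach is approached as far as the arm can. A call with a gripper value outside its range is refused whole. The fingers move at their own pace and stop on an object; "force" is the grip in N (left out, the last holds). Time passes only in rows, so rows that do not move let the fingers close. It gives the time, the measured TCP pose, the force and the opening at its end, in the units of the state.
- get_state(): the state, without advancing time (a new reading comes with each control period).
- eyes.read_camera(name): name is "scene" or "top" or "wrist"; returns a dict with "image" (384x512x3 uint8, red, green, blue), "intrinsics" (3x3 intrinsics, pixels), "R" (3x3) and "t" (3): a world point X has camera coordinates R X + t. Camera axes: x right, y down, z forward; pixel columns grow to the right and rows downward; lengths in m; the calibration is good to about 2 mm. A picture is of the moment at which its call begins. There is no depth.
- bot.job_done(): hands the job in, once; it reports no verdict.
The state is a dict: "time": time; "joints": joint angles; "qd": joint speeds; "tau": joint torques, N m; "tcp_pos": TCP position; "tcp_rot": TCP orientation; "wrist_force": force on the tool from outside, world axes, zero at the start; "ft_torque": the same for the moment, N m; "finger_gap": finger opening in m.
Only numpy, scipy, OpenCV 4.12 (cv2) and the standard library are available. Lean on these libraries where they do the work, as an engineer would, in place of code of your own. Each camera call takes 0.05 s, during which the arm holds its last target. There are 200 camera calls.

### The job

Two ceramic baking beads are left in the glass shaker that hangs in the wooden tilting stand, too big for the holes of its cap. Unscrew the perforated steel cap anticlockwise, lift it off and lay it flat, holes up, on the white saucer; then tip the open shaker forward until both beads have rolled out into the stand's wooden tray, and leave everything there.

Things in the scene. Friction and masses are not known exactly. Their poses are not given: they have to be found in the camera images.
- cap_center (a point): Centre of the perforated steel cap on the shaker in the stand: 58 mm across, 28 mm high, flat top with dark holes, upright ribbed side; origin on its axis 14 mm under its top, z up. Quarter-turn thread: turn anticlockwise from above (+ about z) by 45 to 120 degrees (75 is best), then lift straight up, over 25 mm to clear the jar. Turns lightly. The loose shaker with a like cap is not it.
- jar (a joint): Forward tip of the glass jar in the stand, rad: 0 upright, stop at 2.05 over the tray; beads roll out past 1.7. Straight tube 44 mm across, 110 mm long; hinge level, along tray y, crossing the jar's axis 45 mm above its bottom, 65 mm under its rim. Needs 2 to 4 N near the rim, stays where left. Shut fingers can push its back near the rim forward until it lies, then press it down near the rim.
- tray (a point): Middle of the floor of the stand's open wooden tray, 6 mm above the worktop; inside 118 x 118 mm, walls 39 mm high. Stand fixed. x points level from jar to tray, the way the jar tips; z up. In these axes the upright jar's axis is at x = -90, y = 0 mm, its hinge at z = 99 mm, its rim at z = 164 mm; two uprights beside it at y = +-40 mm (24 x 9 mm) end at z = 114 mm.
- saucer_well (a point): Centre of the top face of the white ceramic saucer's flat well, 6 mm above the worktop; saucer 158 mm across, well 120 mm across, rim 13 mm high; loose, 0.3 kg. The brown cork disc of like size is not it.
- bead_a_center (a point): Centre of one white ceramic bead, a ball of 18 mm diameter, at first on the bottom of the jar in the stand.
- bead_b_center (a point): Centre of the other bead, the same.

How it is judged (in metres and radians):
On the way, in this order (a step that is already met when the one before it is completed fails the run):
1. the cap has been unscrewed: turned by 40 degrees or more while still on the jar (angle between the x axis of cap_center and the x axis of tray, either way round above 0.7 rad and x of cap_center in the frame of tray between -0.115 and -0.06 m and y of cap_center in the frame of tray between -0.02 and 0.02 m and height (world z) of cap_center between 0.14 and 0.18 m), for 0.05 s.
2. the cap lies flat on the saucer, let go (horizontal distance between cap_center and saucer_well below 0.04 m and z of cap_center in the frame of saucer_well below 0.025 m and angle between cap_center's own z axis and vertical below 0.2 rad and contact force between cap and the fingers below 0.1 N), for 0.2 s.
At the end, for the whole second after the job is handed in: The cap lies flat (within 11 degrees), holes up, on the saucer, its centre within 40 mm of the saucer's centre, and both beads lie in the stand's wooden tray (inside its walls, under 35 mm above its floor) (horizontal distance between cap_center and saucer_well below 0.04 m and z of cap_center in the frame of saucer_well below 0.025 m and angle between cap_center's own z axis and vertical below 0.2 rad and x of bead_a_center in the frame of tray between -0.059 and 0.059 m and y of bead_a_center in the frame of tray between -0.059 and 0.059 m and z of each of bead_a_center, bead_b_center in the frame of tray below 0.035 m and x of bead_b_center in the frame of tray between -0.059 and 0.059 m and y of bead_b_center in the frame of tray between -0.059 and 0.059 m); the robot touches nothing.
It also fails if it takes over 64 s, if anything falls off the work surface, if the arm or the gripper's body presses on something with over 40 N, if the wrist force passes 120 N, or if a joint passes its speed limit or range.

## Working session

There is one attempt and no reset: what is moved stays moved. The work goes in short steps, Python scripts to look and compute and a tool call to move; the robot and the scene stay as the last step left them, time stands still between calls to the robot, and variables do not carry over. Pictures are saved under pics/ and viewed, about 8 in all and at most 12, crops included, and the job is handed in when it is done.

Besides the shell and the picture viewer there is one more tool, called after "Emit:" by a JSON object that holds its "op" and its "data", one argument or row to a line. move_arm: Moves the arm, as the interface text tells. Its arguments: {"type":"object","properties":{"slide":{"type":"array"},"angular":{"type":"array"},"grip":{"type":"array"},"force":{"type":"number"}},"required":["slide","angular","grip"]}

```bash
mkdir -p pics; ls; python3 - <<'E'
from workcell import get_state, eyes, bot
import cv2,pickle,numpy as np
d={n:eyes.read_camera(n) for n in("scene","top","wrist")}
pickle.dump(d,open('v0.pkl','wb'))
print(bot.grasp_offset,get_state()['tcp_rot'],get_state()['finger_gap'],get_state()['time'])
for n in d: print(n,d[n]['intrinsics'].tolist(),(-d[n]['R'].T@d[n]['t']).round(3),d[n]['R'].round(2).tolist())
for n in ("scene","top"):cv2.imwrite(f'pics/{n}0.png',cv2.resize(d[n]['image'][:,:,::-1],(800,600),interpolation=cv2.INTER_CUBIC))
E
```

```text
pics
0.0187 [[ 3.08702607e-01 -9.51158586e-01 -2.13212631e-04]
 [-9.51157437e-01 -3.08702570e-01  1.50095753e-03]
 [-1.49346792e-03 -2.60550721e-04 -9.99998851e-01]] 0.08532791086996479 0.15
scene [[431.08306497170184, 0.0, 256.8280955626717], [0.0, 431.08306497170184, 192.81490006417562], [0.0, 0.0, 1.0]] [ 0.927 -0.565  0.908] [[0.8, 0.6, 0.02], [0.45, -0.58, -0.68], [-0.4, 0.55, -0.74]]
top [[363.65168375908047, 0.0, 255.04007946508594], [0.0, 363.65168375908047, 191.1228209204114], [0.0, 0.0, 1.0]] [0.339 0.006 1.055] [[-0.05, -1.0, 0.0], [-0.98, 0.05, -0.21], [0.21, -0.01, -0.98]]
wrist [[332.81678902456304, 0.0, 246.04834967956745], [0.0, 332.81678902456304, 187.2371743773613], [0.0, 0.0, 1.0]] [ 0.262 -0.599  0.373] [[0.31, -0.95, -0.0], [-0.92, -0.3, 0.26], [-0.25, -0.08, -0.97]]
```

View pics/scene0.png

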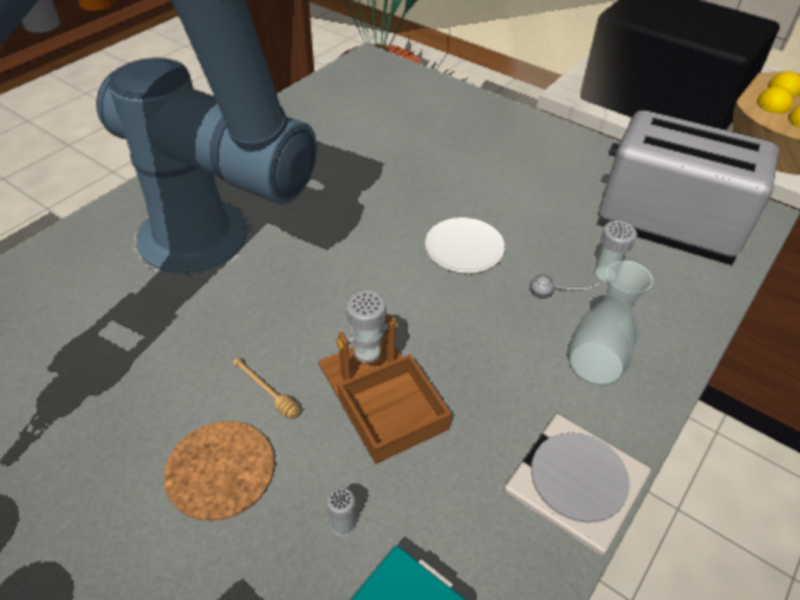

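View pics/top0.png

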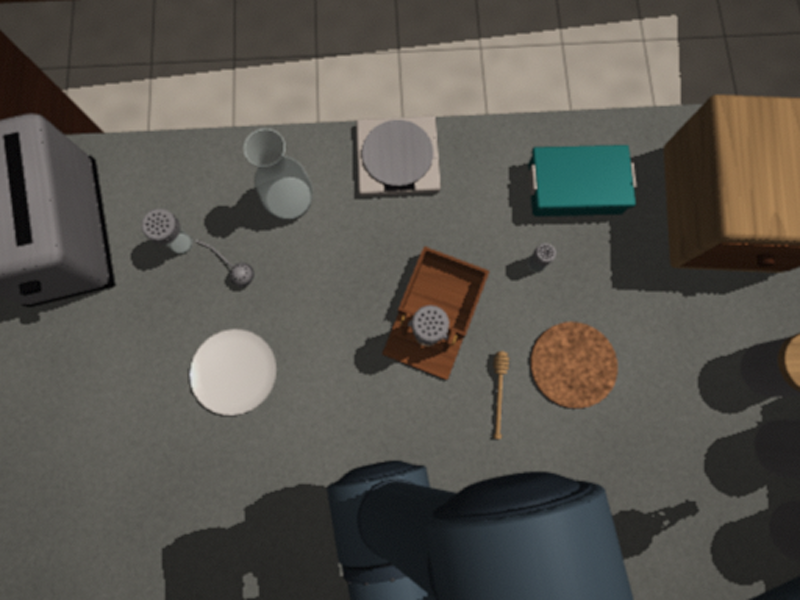

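The scene view shows the stand's cap top near (366,304), the tray at about (395,410) and the saucer at (465,244). The top view shows the cap at (431,323), the saucer at (233,372) and the far tray corners at (425,250) and (488,270). I'll enlarge both.

```bash
cat > h.py <<'E'
import numpy as np
def ray(c,u,v):
    d=np.linalg.inv(c['intrinsics'])@[u,v,1]; R=c['R']; return -R.T@c['t'], R.T@d
def onz(c,p,z):
    o,d=ray(c,*p); return o+d*(z-o[2])/d[2]
def tri(*obs):
    A=np.zeros((3,3));b=np.zeros(3)
    for c,p in obs:
        o,d=ray(c,*p); d/=np.linalg.norm(d); P=np.eye(3)-np.outer(d,d); A+=P;b+=P@o
    x=np.linalg.solve(A,b)
    return x.round(4),[round(float(np.linalg.norm(np.cross(ray(c,*p)[1]/np.linalg.norm(ray(c,*p)[1]),x-ray(c,*p)[0]))),4) for c,p in obs]
def proj(c,X):
    q=c['intrinsics']@(c['R']@np.asarray(X)+c['t']); return (q[:2]/q[2]).round(1)
E
python3 - <<'E'
import cv2,pickle,numpy as np
d=pickle.load(open('v0.pkl','rb'))
a=d['top']['image'][150:250,235:325];b=d['scene']['image'][180:300,200:296]
cv2.imwrite('pics/c1.png',np.hstack([cv2.resize(a,(400,444),interpolation=cv2.INTER_CUBIC),cv2.resize(b,(384,480),interpolation=cv2.INTER_CUBIC)[:444]])[:,:,::-1])
E
```

```text
(no output)
```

View pics/c1.png

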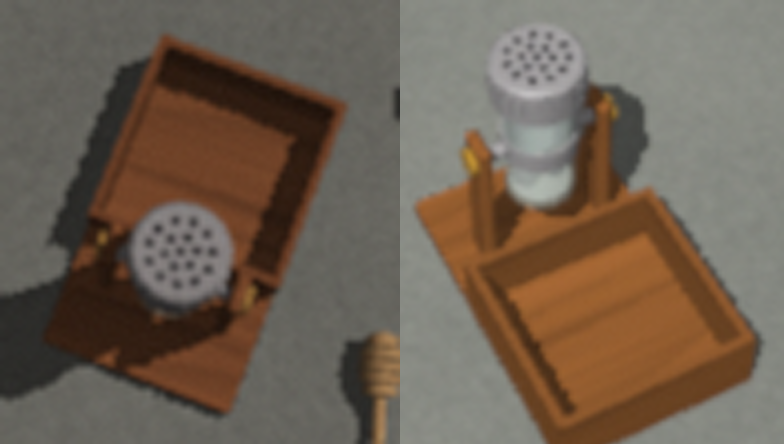

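The top crop has the cap centre at (182,250) and the far tray corners at (164,36) and (346,104). In the scene crop the cap is at (137,57), with tray corners at (355,340), (250,190) and (70,265).

```bash
python3 - <<'E'
import pickle,numpy as np
from h import *
d=pickle.load(open('v0.pkl','rb'));T=d['top'];S=d['scene']
t=lambda u,v:(235+(u+.5)/4.444-.5,150+(v+.5)/4.44-.5)
s=lambda u,v:(200+(u+.5)/4-.5,180+(v+.5)/4-.5)
f=lambda u,v:((u+.5)*.64-.5,(v+.5)*.64-.5)
print('cap',tri((T,t(182,250)),(S,s(137,57))))
print('FL',tri((T,t(164,36)),(S,s(355,340))))
print('FR',tri((T,t(346,104)),(S,f(377,460))))
print('NL',tri((T,t(92,215)),(S,s(250,190))))
c={}
c['FL']=onz(T,t(164,36),.045);c['FR']=onz(T,t(346,104),.045);
sc=[onz(S,p,.045) for p in (s(355,340),f(377,460),s(70,265),s(250,190))]
print(c,sc,np.mean(sc,0))
for a,b in((c['FL'],c['FR']),(sc[0],sc[1]),(sc[3],sc[2])):
    v=b-a;print(np.linalg.norm(v[:2]),np.degrees(np.arctan2(v[1],v[0]))+90)
for a,b in((sc[3],sc[0]),(sc[2],sc[1])):
    v=b-a;print(np.linalg.norm(v[:2]),np.degrees(np.arctan2(v[1],v[0])))
print('saucer',tri((T,f(233,372)),(S,f(465,244))))
# saucer by ellipse fit
import cv2
for n,c0,box in(('top',T,(200,270,110,190)),('scene',S,(130,180,260,335))):
    h=cv2.cvtColor(d[n]['image'],cv2.COLOR_RGB2HSV);m=((h[...,1]<40)&(h[...,2]>150)).astype(np.uint8);k=np.zeros_like(m);k[box[0]:box[1],box[2]:box[3]]=1
    cs=max(cv2.findContours(m*k,0,1)[0],key=len);e=cv2.fitEllipse(cs);print(n,e,onz(c0,e[0],.013))
E
```

```text
cap (array([ 0.4916, -0.0524,  0.175 ]), [0.0002, 0.0002])
FL (array([ 0.6577, -0.058 ,  0.0429]), [0.0011, 0.0011])
FR (array([ 0.6105, -0.1775,  0.0212]), [0.0001, 0.0001])
NL (array([ 0.5409, -0.0048,  0.0415]), [0.001, 0.001])
{'FL': array([ 0.65616201, -0.0586053 ,  0.045     ]), 'FR': array([ 0.60417003, -0.17337526,  0.045     ])} [array([ 0.65901348, -0.05836644,  0.045     ]), array([ 0.61907908, -0.18777301,  0.045     ]), array([ 0.49087398, -0.12016652,  0.045     ]), array([ 0.54315737, -0.00620718,  0.045     ])] [ 0.57803098 -0.09312829  0.045     ]
0.12599725874792342 -24.371018181914238
0.13542827208961772 -17.150037992810837
0.12538055793469344 -24.645180556131578
0.1270559911946461 -24.237616676306505
0.14493855387595506 -27.804057373508304
saucer (array([0.4472, 0.3054, 0.0097]), [0.0015, 0.0015])
top ((148.43359375, 237.67184448242188), (52.103031158447266, 55.35307693481445), 46.356136322021484) [0.44646756 0.3047364  0.013     ]
scene ((297.07177734375, 156.3072052001953), (35.2950553894043, 51.55427932739258), 94.84402465820312) [0.44986092 0.30163256 0.013     ]
```

Estimates: cap at (0.4916, -0.0524), top at z = 0.175. Tray yaw is about -24.4°, centre (0.574, -0.0895). Saucer at (0.4475, 0.304). Next I move over the cap.

Emit:
{"op": "move_arm", "data": {
  "slide": [
    [2.4,4.7,0.5],
    [2.4,4.7,0.5],
    [2.4,4.7,0.5],
    [2.4,4.7,0.5],
    [2.4,4.7,0.3],
    [2.4,4.7,0.3],
    [2.4,4.7,0],
    [2.4,4.7,0],
    [2.4,4.7,0],
    [2.4,4.7,0],
    [2.4,4.7,0],
    [2.4,4.7,0]
  ],
  "angular": [
    [0,0,0],
    [0,0,0],
    [0,0,0],
    [0,0,0],
    [0,0,0],
    [0,0,0],
    [0,0,0],
    [0,0,0],
    [0,0,0],
    [0,0,0],
    [0,0,0],
    [0,0,0]
  ],
  "grip": [8.5,8.5,8.5,8.5,8.5,8.5,8.5,8.5,8.5,8.5,8.5,8.5],
  "force": 40
}}

```text
time: 1.65
tcp_pos: [0.4919, -0.0362, 0.2539]
tcp_rot: [[0.301, -0.954, 0.001], [-0.954, -0.301, 0.004], [-0.004, -0.002, -1.0]]
wrist_force: [0.2, -0.3, -0.2]
finger_gap: 0.085
```

```bash
python3 - <<'E'
from workcell import get_state, eyes, bot
import cv2,pickle,numpy as np
from h import *
s=get_state();w=eyes.read_camera('wrist');pickle.dump(w,open('w1.pkl','wb'))
print(s['time'],s['tcp_pos'],np.degrees(np.arctan2(s['tcp_rot'][1][0],s['tcp_rot'][0][0])),s['joints'])
print(proj(w,[.4916,-.0524,.175]))
cv2.imwrite('pics/w1.png',cv2.resize(w['image'][:,:,::-1],(800,600),interpolation=cv2.INTER_CUBIC))
E
```

```text
1.65 [ 0.49188445 -0.03617023  0.2538972 ] -72.47111185685097 [-17.53495713  -8.70889384 110.42946362   0.25532766  78.28025198
  54.88454542]
[267.8 201.2]
```

View pics/w1.png

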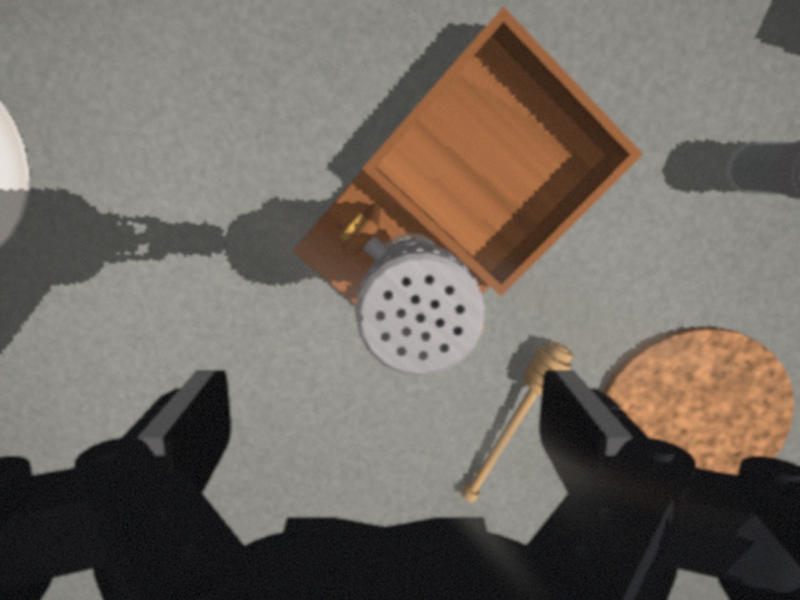

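The wrist view has the cap centre at (421,316), against a prediction of about (419,315), so they agree within about 1 mm. I'll centre the gripper and descend.

Emit:
{"op": "move_arm", "data": {
  "slide": [
    [0,-1.6,0],
    [0,0,-2],
    [0,0,-3],
    [0,0,-3],
    [0,0,0]
  ],
  "angular": [
    [0,0,0],
    [0,0,0],
    [0,0,0],
    [0,0,0],
    [0,0,0]
  ],
  "grip": [8.5,8.5,8.5,8.5,8.5]
}}

```text
time: 2.33
tcp_pos: [0.4926, -0.051, 0.1717]
tcp_rot: [[0.304, -0.953, 0.002], [-0.953, -0.304, 0.007], [-0.006, -0.004, -1.0]]
wrist_force: [0.8, -0.0, 0.9]
finger_gap: 0.0848
```

Emit:
{"op": "move_arm", "data": {
  "slide": [
    [-0.1,-0.14,-1.3],
    [0,0,-1.3],
    [0,0,0]
  ],
  "angular": [
    [-0.007,0.002,0],
    [0,0,0],
    [0,0,0]
  ],
  "grip": [8.5,8.5,8.5]
}}

```text
time: 2.7
tcp_pos: [0.4928, -0.0546, 0.1467]
tcp_rot: [[0.302, -0.953, 0.004], [-0.953, -0.302, -0.002], [0.003, -0.003, -1.0]]
wrist_force: [0.2, -0.4, 0.7]
finger_gap: 0.0851
```

Emit:
{"op": "move_arm", "data": {
  "slide": [
    [0,0,0],
    [0,0,0],
    [0,0,0],
    [0,0,0],
    [0,0,0],
    [0,0,0]
  ],
  "angular": [
    [0,0,0],
    [0,0,0],
    [0,0,0],
    [0,0,0],
    [0,0,0],
    [0,0,0]
  ],
  "grip": [5,5,5,5,5,5],
  "force": 40
}}

```text
time: 3.45
tcp_pos: [0.4936, -0.054, 0.1481]
tcp_rot: [[0.303, -0.953, 0.006], [-0.953, -0.303, -0.002], [0.004, -0.005, -1.0]]
wrist_force: [-0.2, 1.3, -0.1]
finger_gap: 0.0573
```

Emit:
{"op": "move_arm", "data": {
  "slide": [
    [0,0,0],
    [0,0,0],
    [0,0.05,0],
    [0,0.05,0]
  ],
  "angular": [
    [0,0,0.1],
    [0,0,0.15],
    [0,0,0.15],
    [0,0,0.15]
  ],
  "grip": [5,5,5,5]
}}

```text
time: 3.95
tcp_pos: [0.4949, -0.053, 0.1488]
tcp_rot: [[0.767, -0.641, 0.01], [-0.641, -0.767, 0.003], [0.006, -0.009, -1.0]]
wrist_force: [-0.3, 0.9, -0.4]
finger_gap: 0.0568
```

Emit:
{"op": "move_arm", "data": {
  "slide": [
    [-0.05,0,-0.03],
    [-0.05,0,-0.03],
    [-0.05,0,-0.03],
    [-0.05,0,0],
    [0,0,0]
  ],
  "angular": [
    [0,0.004,0.16],
    [0,0.003,0.16],
    [0,0.003,0.16],
    [0,0,0.16],
    [0,0,0.08]
  ],
  "grip": [5,5,5,5,5]
}}

```text
time: 4.58
tcp_pos: [0.4928, -0.0521, 0.1479]
tcp_rot: [[0.999, 0.047, -0.005], [0.048, -0.999, 0.006], [-0.005, -0.007, -1.0]]
wrist_force: [-0.5, 2.0, -0.3]
finger_gap: 0.0573
```

```bash
python3 - <<'E'
from workcell import get_state, eyes, bot
import cv2,pickle,numpy as np
from h import *
s=get_state();c=eyes.read_camera('scene')
print(s['time'],s['tcp_pos'],np.degrees(np.arctan2(s['tcp_rot'][1][0],s['tcp_rot'][0][0])),np.round(s['joints'],1),s['wrist_force'],s['ft_torque'])
w=eyes.read_camera('wrist')
cv2.imwrite('pics/s2.png',np.hstack([cv2.resize(c['image'][130:300,170:340],(400,400)),cv2.resize(w['image'][150:300,190:340],(400,400))])[:,:,::-1])
E
```

```text
4.575 [ 0.49278205 -0.05207866  0.14788287] 2.7240948929545485 [-19.3  -1.2 115.2   0.3  66.5 -22.1] [-0.46917649  2.00959479 -0.26097546] [ 0.35324042  0.01291303 -0.0317582 ]
```

View pics/s2.png

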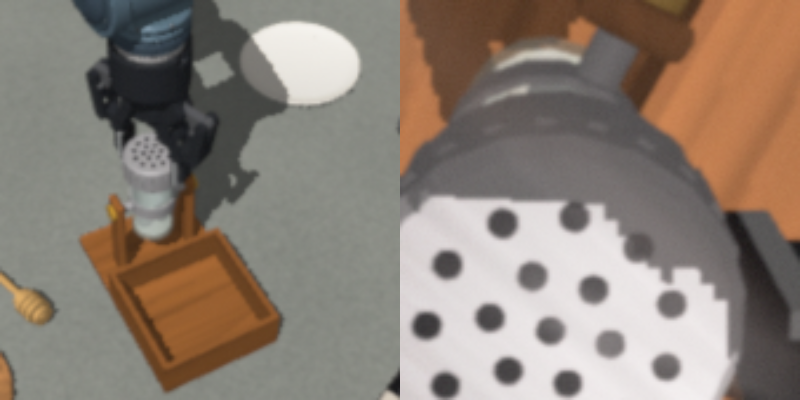

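The cap is gripped and the jaws have turned 75° with low wrist forces. The views show the cap upright between the fingers. I'll lift slowly.

Emit:
{"op": "move_arm", "data": {
  "slide": [
    [0,0,0],
    [0,0,0.4],
    [0,0,0.8],
    [0,0,1.0]
  ],
  "angular": [
    [0,0,0],
    [0,0,0],
    [0,0,0],
    [0,0,0]
  ],
  "grip": [5,5,5,5]
}}

```text
time: 5.18
tcp_pos: [0.4925, -0.0526, 0.1708]
tcp_rot: [[0.999, 0.041, -0.006], [0.041, -0.999, 0.005], [-0.006, -0.005, -1.0]]
wrist_force: [0.4, -0.6, -0.8]
finger_gap: 0.0571
```

Emit:
{"op": "move_arm", "data": {
  "slide": [
    [0,0,2],
    [0,0,3],
    [-0.6,4.5,2],
    [-0.6,4.5,0],
    [-0.6,4.5,0],
    [-0.6,4.5,0],
    [-0.6,4.5,0],
    [-0.6,4.5,0],
    [-0.6,4.5,0],
    [-0.6,4.5,0],
    [0,0,0]
  ],
  "angular": [
    [0,0,0],
    [0,0,0],
    [0,0,0],
    [0,0,0],
    [0,0,0],
    [0,0,0],
    [0,0,0],
    [0,0,0],
    [0,0,0],
    [0,0,0],
    [0,0,0]
  ],
  "grip": [5,5,5,5,5,5,5,5,5,5,5]
}}

```text
time: 6.55
tcp_pos: [0.4454, 0.3173, 0.2563]
tcp_rot: [[0.999, 0.036, 0.014], [0.036, -0.999, 0.005], [0.014, -0.004, -1.0]]
wrist_force: [0.1, -0.6, -1.0]
finger_gap: 0.0573
```

```bash
python3 - <<'E'
from workcell import get_state, eyes, bot
import cv2,pickle,numpy as np
from h import *
s=get_state();c=eyes.read_camera('scene')
print(s['time'],s['tcp_pos'],np.array(s['tcp_rot']).round(3).tolist(),np.round(s['joints'],1),s['finger_gap'])
w=eyes.read_camera('wrist');print(proj(w,[.4475,.304,.006]),proj(c,[.4475,.304,.013]))
cv2.imwrite('pics/s3.png',np.hstack([cv2.resize(c['image'][60:300,190:350],(400,600)),cv2.resize(w['image'],(400,300)).__class__((0,400,3),np.uint8) if 0 else np.vstack([cv2.resize(w['image'],(400,300)),np.zeros((300,400,3),np.uint8)])])[:,:,::-1])
E
```

```text
6.55 [0.44539898 0.31732462 0.25629753] [[0.999, 0.036, 0.014], [0.036, -0.999, 0.005], [0.014, -0.004, -1.0]] [ 2.360e+01 -1.500e+00  1.035e+02 -1.000e-01  7.720e+01  2.160e+01] 0.0572630735956307
[245.2 165.1] [296.9 155.6]
```

View pics/s3.png

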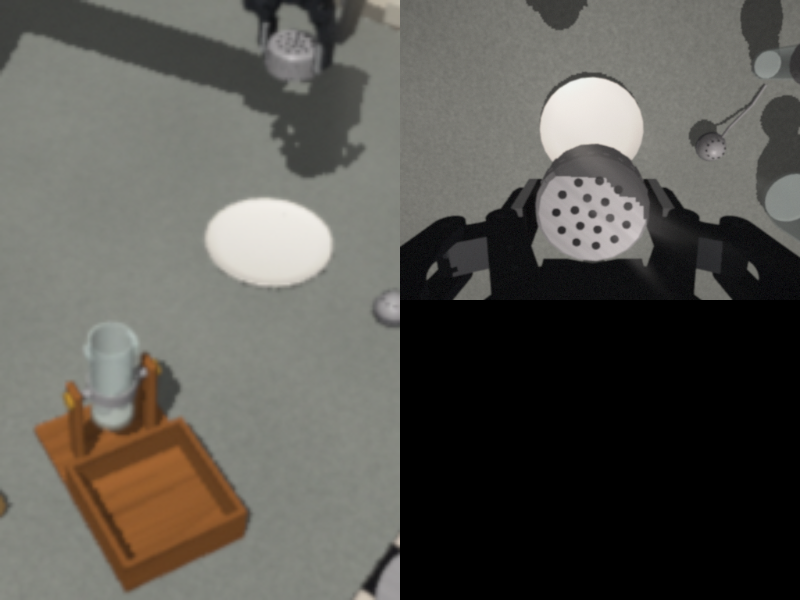

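The cap is held level, the jar stands upright and open, and the saucer is where I measured it. Now I lower the cap.

Emit:
{"op": "move_arm", "data": {
  "slide": [
    [0.2,-1.3,0],
    [0,0,-4],
    [0,0,-5],
    [0,0,-5],
    [0,0,-4],
    [0,0,-2],
    [0,0,-1],
    [0,0,0]
  ],
  "angular": [
    [-0.005,0.012,0],
    [0,0,0],
    [0,0,0],
    [0,0,0],
    [0,0,0],
    [0,0,0],
    [0,0,0],
    [0,0,0]
  ],
  "grip": [5,5,5,5,5,5,5,5]
}}

```text
time: 7.65
tcp_pos: [0.4535, 0.289, 0.0445]
tcp_rot: [[1.0, 0.017, 0.007], [0.017, -1.0, -0.002], [0.007, 0.002, -1.0]]
wrist_force: [-0.5, -1.0, -0.1]
finger_gap: 0.0574
```

Emit:
{"op": "move_arm", "data": {
  "slide": [
    [-0.5,1.4,-0.8],
    [0,0,-1.2],
    [0,0,-0.8],
    [0,0,0]
  ],
  "angular": [
    [0,0.006,0],
    [0,0,0],
    [0,0,0],
    [0,0,0]
  ],
  "grip": [5,5,5,5]
}}

```text
time: 8.15
tcp_pos: [0.4501, 0.3047, 0.0173]
tcp_rot: [[1.0, 0.017, 0.005], [0.017, -1.0, -0.0], [0.005, 0.001, -1.0]]
wrist_force: [0.3, -0.1, -0.6]
finger_gap: 0.0575
```

Emit:
{"op": "move_arm", "data": {
  "slide": [
    [0,0,-0.4],
    [0,0,-0.3],
    [0,0,0]
  ],
  "angular": [
    [0,0,0],
    [0,0,0],
    [0,0,0]
  ],
  "grip": [5,5,5]
}}

```text
time: 8.52
tcp_pos: [0.4505, 0.3048, 0.0102]
tcp_rot: [[1.0, 0.017, 0.006], [0.017, -1.0, -0.0], [0.006, 0.0, -1.0]]
wrist_force: [0.3, 0.4, -0.3]
finger_gap: 0.0571
```

Emit:
{"op": "move_arm", "data": {
  "slide": [
    [0,0,-0.15],
    [0,0,-0.15],
    [0,0,0]
  ],
  "angular": [
    [0,0,0],
    [0,0,0],
    [0,0,0]
  ],
  "grip": [5,5,5]
}}

```text
time: 8.9
tcp_pos: [0.4509, 0.3048, 0.008]
tcp_rot: [[1.0, 0.017, 0.006], [0.017, -1.0, -0.0], [0.006, 0.0, -1.0]]
wrist_force: [-0.1, -0.3, -0.2]
finger_gap: 0.0567
```

Emit:
{"op": "move_arm", "data": {
  "slide": [
    [0,0,-0.12],
    [0,0,-0.12],
    [0,0,0]
  ],
  "angular": [
    [0,0,0],
    [0,0,0],
    [0,0,0]
  ],
  "grip": [5,5,5]
}}

```text
time: 9.28
tcp_pos: [0.4512, 0.3049, 0.0081]
tcp_rot: [[1.0, 0.018, 0.004], [0.018, -1.0, -0.001], [0.004, 0.001, -1.0]]
wrist_force: [0.3, 0.2, -0.5]
finger_gap: 0.0571
```

Emit:
{"op": "move_arm", "data": {
  "slide": [
    [0,0,-0.3]
  ],
  "angular": [
    [0,0,0]
  ],
  "grip": [5]
}}

```text
time: 9.4
tcp_pos: [0.4514, 0.3048, 0.0075]
tcp_rot: [[1.0, 0.018, 0.002], [0.018, -1.0, -0.003], [0.002, 0.003, -1.0]]
wrist_force: [-13.3, -9.2, 38.4]
finger_gap: 0.0571
```

That's contact, at 38 N. I'll relieve it and open partway.

Emit:
{"op": "move_arm", "data": {
  "slide": [
    [0,0,0.05],
    [0,0,0],
    [0,0,0],
    [0,0,0.1],
    [0,0,0]
  ],
  "angular": [
    [0,0,0],
    [0,0,0],
    [0,0,0],
    [0,0,0],
    [0,0,0]
  ],
  "grip": [5,6.8,6.8,7,7]
}}

```text
time: 10.02
tcp_pos: [0.4518, 0.3049, 0.0087]
tcp_rot: [[1.0, 0.018, 0.003], [0.018, -1.0, -0.002], [0.003, 0.002, -1.0]]
wrist_force: [0.2, 0.8, 0.1]
finger_gap: 0.0699
```

Emit:
{"op": "move_arm", "data": {
  "slide": [
    [0,0,0],
    [0,0,1],
    [0,0,2],
    [0,0,4],
    [0,0,5],
    [0,0,5],
    [0,0,4],
    [0,0,0]
  ],
  "angular": [
    [0,0,0],
    [0,0,0],
    [0,0,0],
    [0,0,0],
    [0,0,0],
    [0,0,0],
    [0,0,0],
    [0,0,0]
  ],
  "grip": [7,7,7,7,7,7,7,7]
}}

```text
time: 11.02
tcp_pos: [0.4505, 0.3044, 0.2295]
tcp_rot: [[1.0, 0.018, 0.006], [0.018, -1.0, -0.001], [0.006, 0.001, -1.0]]
wrist_force: [0.9, 0.8, -0.8]
finger_gap: 0.0701
```

```bash
python3 - <<'E'
from workcell import get_state, eyes, bot
import cv2,pickle,numpy as np
s=get_state();c=eyes.read_camera('scene');w=eyes.read_camera('wrist')
print(s['time'],s['tcp_pos'],np.round(s['joints'],1),s['finger_gap'])
cv2.imwrite('pics/s4.png',np.hstack([cv2.resize(c['image'][60:300,190:350],(400,600)),np.vstack([cv2.resize(w['image'],(400,300)),cv2.resize(c['image'][110:200,240:360],(400,300))])])[:,:,::-1])
E
```

```text
11.025 [0.45048767 0.30438868 0.22946125] [ 22.2  -0.3 105.1  -0.2  74.9  21.2] 0.07010047981885653
```

View pics/s4.png

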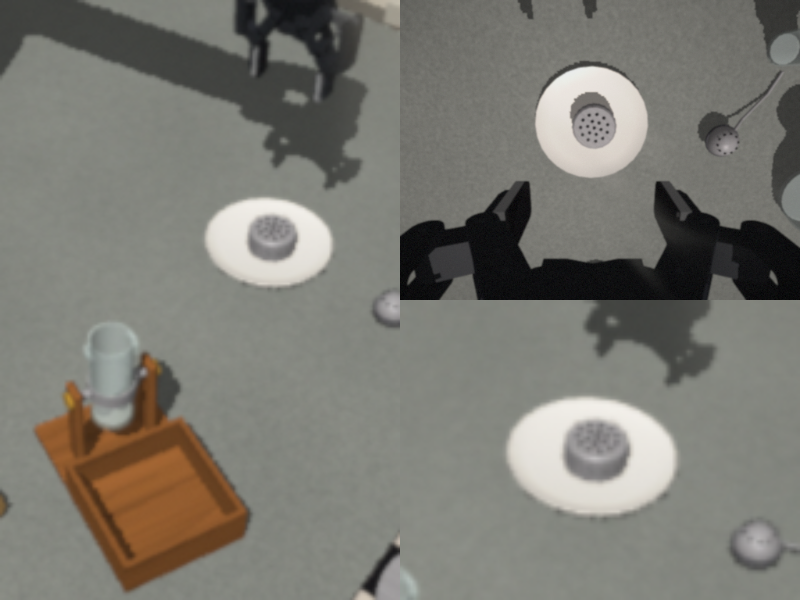

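The cap lies flat near the centre of the saucer, holes up, about (593,127) in the wrist panel, and the open jar is upright. Now to the back of the jar with fingers shut, jaw axis along the hinge.

Emit:
{"op": "move_arm", "data": {
  "slide": [
    [0,-3,0.5],
    [-0.2,-4,0],
    [-0.2,-4,0],
    [-0.2,-4,0],
    [-0.2,-4,0],
    [-0.2,-4,0],
    [-0.2,-4,0],
    [-0.1,-4,0],
    [0,-2,0],
    [0,0,0]
  ],
  "angular": [
    [0,0,0.12],
    [0,0,0.14],
    [0,0,0.14],
    [0,0,0.14],
    [0,0,0.14],
    [0,0,0.14],
    [0,0,0.14],
    [0,0,0.14],
    [0,0,0],
    [0,0,0]
  ],
  "grip": [3,0,0,0,0,0,0,0,0,0]
}}

```text
time: 12.38
tcp_pos: [0.4223, -0.0358, 0.2101]
tcp_rot: [[0.402, 0.915, -0.026], [0.915, -0.402, -0.013], [-0.023, -0.018, -1.0]]
wrist_force: [0.4, 1.1, -0.8]
finger_gap: -0.0001
```

Emit:
{"op": "move_arm", "data": {
  "slide": [
    [1.9,0.6,0],
    [0,0,-2],
    [0,0,-2],
    [0,0,-1.5],
    [0,0,0]
  ],
  "angular": [
    [0.013,-0.026,0],
    [0,0,0],
    [0,0,0],
    [0,0,0],
    [0,0,0]
  ],
  "grip": [0,0,0,0,0]
}}

```text
time: 13.0
tcp_pos: [0.4439, -0.0244, 0.1511]
tcp_rot: [[0.398, 0.917, 0.001], [0.917, -0.398, 0.004], [0.005, -0.0, -1.0]]
wrist_force: [-0.7, -0.8, 0.8]
finger_gap: 0.0002
```

Emit:
{"op": "move_arm", "data": {
  "slide": [
    [1.6,-1.3,0],
    [0.7,-0.3,0],
    [0.7,-0.3,0],
    [0.7,-0.3,0]
  ],
  "angular": [
    [0,0,0],
    [0,0,0],
    [0,0,0],
    [0,0,0]
  ],
  "grip": [0,0,0,0]
}}

```text
time: 13.5
tcp_pos: [0.4817, -0.0455, 0.1537]
tcp_rot: [[0.396, 0.918, -0.002], [0.918, -0.396, 0.004], [0.003, -0.003, -1.0]]
wrist_force: [-4.5, -2.7, 2.7]
finger_gap: -0.0
```

Emit:
{"op": "move_arm", "data": {
  "slide": [
    [0.8,-0.4,0],
    [1.1,-0.5,-0.3],
    [1.1,-0.5,-0.6],
    [0,0,0]
  ],
  "angular": [
    [0,0,0],
    [0,0,0],
    [0,0,0],
    [0,0,0]
  ],
  "grip": [0,0,0,0]
}}

```text
time: 14.0
tcp_pos: [0.5134, -0.0596, 0.1437]
tcp_rot: [[0.396, 0.918, -0.003], [0.918, -0.396, 0.006], [0.004, -0.005, -1.0]]
wrist_force: [-0.4, 0.2, -0.1]
finger_gap: 0.0
```

Emit:
{"op": "move_arm", "data": {
  "slide": [
    [0.9,-0.4,-0.8],
    [0.8,-0.4,-1.0],
    [0.6,-0.3,-1.0],
    [0,0,0]
  ],
  "angular": [
    [0,0,0],
    [0,0,0],
    [0,0,0],
    [0,0,0]
  ],
  "grip": [0,0,0,0]
}}

```text
time: 14.5
tcp_pos: [0.5394, -0.0715, 0.1144]
tcp_rot: [[0.396, 0.918, 0.001], [0.918, -0.396, 0.005], [0.005, -0.002, -1.0]]
wrist_force: [0.2, -0.2, 0.3]
finger_gap: 0.0001
```

```bash
python3 - <<'E'
from workcell import get_state, eyes, bot
import cv2,numpy as np
s=get_state();c=eyes.read_camera('scene');w=eyes.read_camera('wrist')
p=np.array(s['tcp_pos'])-[.4916,-.0524,.105];print(s['time'],p[:2]@[.911,-.413],p[:2]@[.413,.911],p[2],np.round(s['joints'],1))
cv2.imwrite('pics/s5.png',np.hstack([cv2.resize(c['image'][150:310,180:300],(400,533)),np.vstack([cv2.resize(w['image'],(400,300)),np.zeros((233,400,3),np.uint8)])])[:,:,::-1])
E
```

```text
14.5 0.05137661306569072 0.002360245635752513 0.009439622051033672 [-19.6   7.9 109.5   0.3  62.7 -86.5]
```

View pics/s5.png

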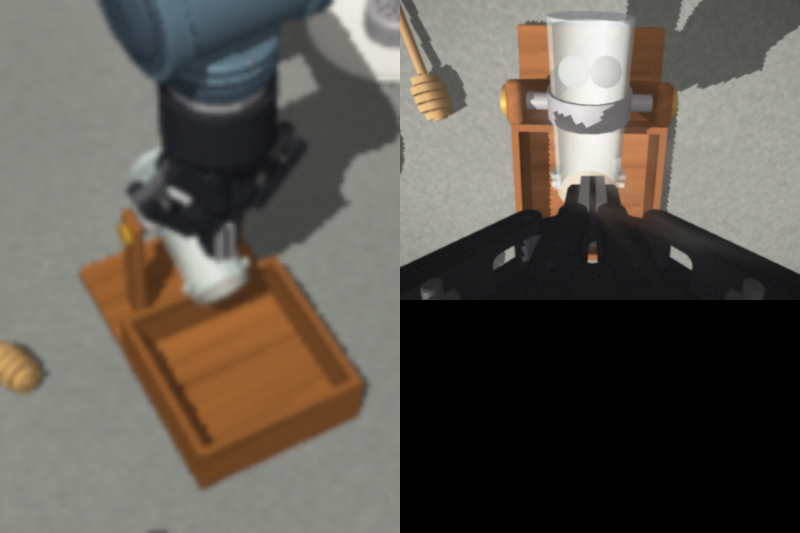

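The jar lies past level and both beads still show in it at (573,72) and (605,72). I'll press it down near the rim.

Emit:
{"op": "move_arm", "data": {
  "slide": [
    [0,0,-0.5],
    [0,0,-0.5],
    [0,0,-0.4],
    [0,0,0],
    [0,0,0]
  ],
  "angular": [
    [0,0,0],
    [0,0,0],
    [0,0,0],
    [0,0,0],
    [0,0,0]
  ],
  "grip": [0,0,0,0,0]
}}

```text
time: 15.22
tcp_pos: [0.5424, -0.0727, 0.1055]
tcp_rot: [[0.395, 0.919, 0.01], [0.919, -0.395, 0.001], [0.005, 0.008, -1.0]]
wrist_force: [0.5, 1.0, 1.0]
finger_gap: -0.0
```

Emit:
{"op": "move_arm", "data": {
  "slide": [
    [0,0,-0.4],
    [0,0,-0.4],
    [0,0,0]
  ],
  "angular": [
    [0,0,0],
    [0,0,0],
    [0,0,0]
  ],
  "grip": [0,0,0]
}}

```text
time: 15.6
tcp_pos: [0.5464, -0.0742, 0.1036]
tcp_rot: [[0.395, 0.919, 0.018], [0.919, -0.395, -0.002], [0.005, 0.017, -1.0]]
wrist_force: [0.7, 0.8, -0.4]
finger_gap: -0.0002
```

Emit:
{"op": "move_arm", "data": {
  "slide": [
    [0,0,2],
    [0,0,5],
    [0,0,5],
    [-2,3,2],
    [-2,5,0],
    [-2,5,0],
    [0,5,0],
    [0,0,0]
  ],
  "angular": [
    [0,0,0],
    [0,0,0],
    [0,0,0],
    [0,0,0],
    [0,0,0],
    [0,0,0],
    [0,0,0],
    [0,0,0]
  ],
  "grip": [0,0,0,0,0,0,0,0]
}}

```text
time: 16.6
tcp_pos: [0.4787, 0.1115, 0.2399]
tcp_rot: [[0.397, 0.918, 0.006], [0.918, -0.397, 0.002], [0.004, 0.005, -1.0]]
wrist_force: [-0.0, -0.4, 0.2]
finger_gap: 0.0001
```

```bash
python3 - <<'E'
from workcell import get_state, eyes, bot
import cv2,numpy as np
s=get_state();c=eyes.read_camera('scene')
print(s['time'],s['tcp_pos'],s['wrist_force'])
cv2.imwrite('pics/s6.png',cv2.resize(c['image'][120:310,180:380],(632,600))[:,:,::-1])
E
```

```text
16.6 [0.47870551 0.11149917 0.23988818] [-0.02785062 -0.39132139  0.18640216]
```

View pics/s6.png

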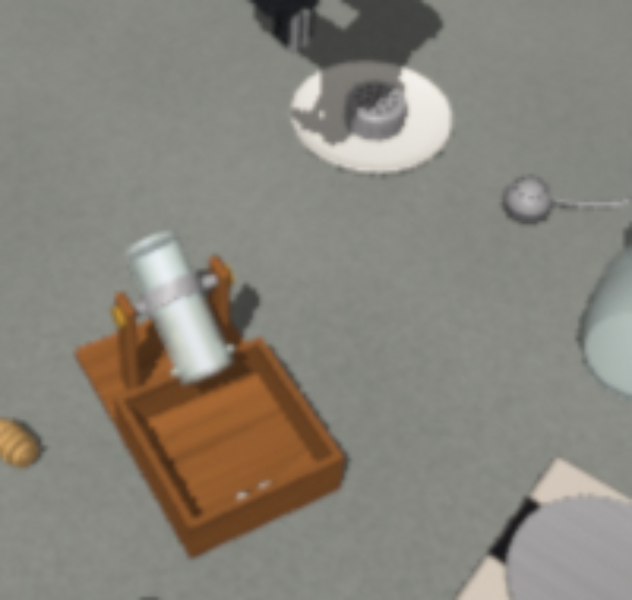

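The jar rests at its stop, and two white bits show at the far tray wall, (242,495) and (264,485). I'll confirm with the top camera.

```bash
python3 - <<'E'
from workcell import get_state, eyes, bot
import cv2,numpy as np
from h import *
c=eyes.read_camera('top');im=c['image']
h=cv2.cvtColor(im,cv2.COLOR_RGB2HSV);m=((h[...,1]<60)&(h[...,2]>140)).astype(np.uint8)
m[:155]=0;m[205:]=0;m[:,:250]=0;m[:,320:]=0
n,l,st,ce=cv2.connectedComponentsWithStats(m)
t=np.array([.5736,-.0896])
for i in range(1,n):
    X=onz(c,ce[i],.016)[:2]-t;print(st[i],ce[i],(X@[.911,-.413]).round(4),(X@[.413,.911]).round(4))
cv2.imwrite('pics/t2.png',np.hstack([cv2.resize(im[145:235,240:330],(400,400)),cv2.resize(im[190:290,100:200],(400,400))])[:,:,::-1])
E
```

```text
[285 171   4   3   7] [286.57142857 171.71428571] 0.0473 0.0075
[292 173   3   3   7] [292.71428571 174.14285714] 0.047 -0.012
[272 189  16  16 155] [279.66451613 197.17419355] -0.0321 -0.0005
```

View pics/t2.png

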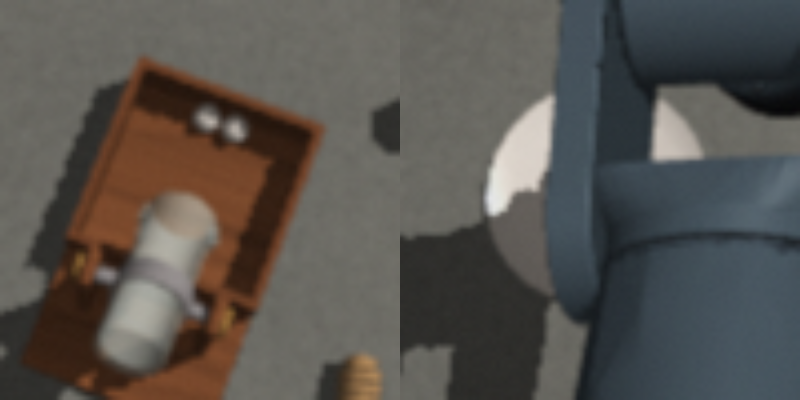

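Both beads lie in the tray, at (207,118) and (236,129) in the crop, or tray x of about 47 mm and y of +7 and -12 mm. The arm is clear of everything, so I'll hand in.

```bash
python3 -c "
from workcell import bot,get_state
print(bot.job_done(),get_state()['time'])"
```

```text
the job is handed in; nothing more can be done
the job is handed in; nothing more can be done
```

I unscrewed the cap by turning the gripper 75° anticlockwise, lifted it off and laid it on the white saucer. I then pushed the open jar forward to its stop with shut fingers. The job was handed in at about 17 s of the 64 s allowed.

- **Cap:** the wrist view after release and a later scene view show it flat, holes up, near the middle of the saucer. In the last top view the arm hid it, so that view did not confirm it again. I did not measure how far the cap itself turned, but it lifted off with almost no force.
- **Beads:** the last top view shows both in the tray by its far wall, at x of about 47 mm and y of +7 and -12 mm in the tray's axes. The limit is 59 mm.
- **Forces:** the highest wrist force I read was about 42 N, when I pressed the cap onto the saucer. The arm was clear of everything and reading close to zero at hand-in.

No check failed. One corner of the tray was misread in the first pictures; I left it out and used the other corners.

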